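# Free the battery pack from the charging dock

### The job

Take the steel drift out of the tool stand and use its end to press down the release button at the bottom of the recess in the battery pack. Keeping the button held down with the drift, push the pack along the dock, away from the contact block, until it is fully out against its stop; then put the drift back, standing in the tool stand.

Things in the scene. Friction and masses are not known exactly. Their poses are not given: they have to be found in the camera images.
- steel_drift: loose plain steel rod, 130 mm long, 14 mm thick (feels 14 mm square, flats along the stand's axes), 0.12 kg, upright in an end socket of the stand, which end varies; the other end holds a black marker pen (125 x 16 mm), the middle a red pipe (110 x 24 mm). Origin at half length on the rod's surface, 7 mm off its centre line; own x runs along the rod, down at the start
- drift_point (a point): centre of the drift's lower end face, on its centre line; it stands 5 mm above the bench at the start, the upper end 130 mm higher
- tool_stand: fixed aluminium block 160 mm (own x) by 50 mm (own y) by 55 mm high, origin at the centre of its underside, z up. Three upright square sockets, 32 mm wide and 50 mm deep (floor 5 mm above the bench), centred at own x = -50, 0 and +50 mm, y = 0
- recess (a point): centre of the mouth of the recess, mid-pack in the battery pack's top face, 66 mm above the bench; moves with the pack. z up, own y points to the contact block: the pack slides out along own -y. Recess 31 mm square, its floor is the button. Black pack 70 (x) by 100 (y) by 48 mm, on a fixed grey dock 96 by 200 mm with a contact block 56 mm high at its +y end
- button (a joint): release button in the recess, 28 mm square, grey, sprung: 0 = up (its face 22 mm below the mouth), 0.010 = fully down; about 2 N to start it, 6 N fully down; it frees the pack from 0.004 on and springs up when let go, catching again in notches 18 mm apart
- pack (a joint): travel of the battery pack along the dock: 0 = home, locked at the contact block; 0.060 = fully out, at the stop. With the button held down it slides with about 3 to 6 N and stays where left; push it with the drift on the recess's wall (8 mm of play to each side)
There are look-alikes about, which are no part of the job. Leave any pink look-alike of the steel_drift alone.

How it is judged (in metres and radians):
On the way, in this order (a step that is already met when the one before it is completed fails the run):
1. the drift's end holds the button down in the recess while the pack is still home (value of joint button above 0.004 m and z of drift_point in the frame of recess below -0.022 m and horizontal distance between drift_point and recess below 0.018 m and value of joint pack below 0.01 m), for 0.1 s.
2. the pack is out by 50 mm or more with the drift still holding the button down (value of joint pack above 0.05 m and value of joint button above 0.003 m and z of drift_point in the frame of recess below -0.022 m and horizontal distance between drift_point and recess below 0.02 m), for 0.1 s.
At the end, for the whole second after the job is handed in: the pack is out by 50 mm or more of its 60 mm, the button has sprung up (less than 3 mm down), and the drift stands at rest in a socket of the tool stand, its lower end less than 30 mm above the bench; leaning in the socket is fine (value of joint pack above 0.05 m and value of joint button below 0.003 m and z of drift_point in the frame of tool_stand below 0.03 m and z of steel_drift in the frame of tool_stand above 0.05 m and x of drift_point in the frame of tool_stand between -0.075 and 0.075 m and y of drift_point in the frame of tool_stand between -0.022 and 0.022 m and linear speed of steel_drift below 0.03 m/s); the robot touches nothing.
It also fails if it takes over 48 s, if anything falls off the work surface, if the arm or the gripper's body presses on something with over 40 N, if the wrist force passes 120 N, or if a joint passes its speed limit or range.

### The arm

A 6-joint arm with a two-finger parallel gripper is mounted at the origin on a cart in front of the work surface, level with it; the furniture and walls round the work are solid. World frame = base frame: x ahead of the robot, y to its left, z up, the work surface at z = 0. Lengths are in mm, angles in rad, forces in N, time in s.
With the tool pointing down it reaches from about 400 to 925 mm from the base axis. Payload 12.5 kg.
Tool frame: the origin (TCP) lies on the mounting face of the last link; the fingertips stand 190 mm ahead of it and the grasp point (between the pads) lies 171 mm ahead of it; z points along the fingers, y is the line along which they close (so a half turn about z gives the same grasp; the last joint's range is limited). The gripper opens to 95 mm and grips with 3 to 60 N. Pads are 20 mm wide; open, the fingers measure 119 mm over their backs; the gripper's body (75 mm by 180 mm) begins 59 mm behind the grasp point.
Start: joints at [-1.402, 0.491, 1.559, -0, 1.092, -0.106], TCP at [169.616, -601.544, 404.761] pointing down, gripper open.
Joint ranges: [-3.1, 3.1], [-0.84, 2.19], [0.05, 2.79], [-1.13, 4.28], [0.06, 2.93], [-2.69, 2.69]. Speed limits (rad/s): [2.22, 2.22, 2.79, 3.14, 3.14, 3.14].

### API

Orientations are given as [roll, pitch, yaw] about the fixed x, y, z axes, in that order (R = Rz(yaw) Ry(pitch) Rx(roll)).
In Python, from cell import env gives the robot as it stands.
- The arm moves only by the tool carry_out, never from a script. Its argument "series" is a list of rows, each a list of 5 numbers: the shift along the tool's x, y, z in m, then the turn about the tool's z in degrees, then the opening, from 0 (shut) to 1 (fully open). A call has 1 to 20 rows; each row is the pose to reach, as a shift and turn from the pose commanded when the call began, along the tool's axes at that moment; what a row does not reach only later rows make up. A row lasts 1/8 s, in which the tool goes at most 62.5 mm and 10.7 degrees, less where a joint would pass 70% of its speed; a pose out of reach is approached as far as the arm can. A call with a gripper value outside its range is refused whole. The fingers move at their own pace and stop on an object; the grip force is fixed at half the most. Time passes only in rows, so rows that repeat a pose let the fingers close. It gives the time, the measured TCP pose, the force, the opening and the grip force at its end, in the units of the state.
- env.state(): the state, without advancing time (a new reading comes with each control period).
- env.read_camera(name): name is "side" or "top" or "wrist"; returns (picture, depth): 384x512x3 uint8, red, green, blue; 384x512 float32, mm along the optical axis (not along the pixel's ray), 0 where there is no reading.
- env.get_calibration(name): a dict with "intrinsics" (3x3 intrinsics, pixels), "cam_to_world" (4x4, takes a point from camera to world coordinates); the wrist camera has in their place "T_tool_cam" (4x4, takes a point from camera to tool coordinates, whose origin is the TCP and whose axes are the flange's). Camera axes: x right, y up, looking along -z (the intrinsics and any distortion apply to the point x, -y, -z); pixel columns grow to the right and rows downward; lengths in mm; the calibration is good to about 2 mm. The wrist camera is an equidistant fisheye: a pixel r from the principal point sees the ray r / f radians off the axis. A picture is of the moment at which its call begins: read the wrist's pose just before it. get_calibration takes no time and is no camera call.
- env.job_done(): hands the job in; it is judged then, once.
The state is a dict: "t": time; "joints": joint angles; "qvel": joint speeds; "tau": joint torques, N m; "eef_pos": TCP position; "tcp_rot": TCP orientation; "ft_force": force on the tool from outside, world axes, zero at the start; "moment": the same for the moment, N m; "opening": opening from 0.0 (shut) to 1.0 (fully open); "grip_force": force on a finger pad.
Only numpy, scipy, OpenCV 4.12 (cv2) and the standard library are available. Lean on these libraries where they do the work, as an engineer would, in place of code of your own. Each camera call takes 0.05 s, during which the arm holds its last target. There are 200 camera calls.

## Working session

There is one attempt and no reset: what is moved stays moved. The work goes in short steps, Python scripts to look and compute and a tool call to move; the robot and the scene stay as the last step left them, time stands still between calls to the robot, and variables do not carry over. Pictures are saved under pics/ and viewed, at most 10 in all, crops included, and the job is handed in when it is done.

Besides the shell and the picture viewer there is one more tool, called as name([rows], argument=value, ...), one row to a line, values as JSON. carry_out: Moves the arm, as the interface text tells. Its arguments: {"type":"object","properties":{"series":{"type":"array","items":{"type":"array","items":{"type":"number"}}}},"required":["series"]}

```bash
mkdir -p pics; ls; python3 - <<'E'
from cell import env
import cv2,numpy as np,pickle
np.set_printoptions(precision=3,suppress=True)
d={}
for n in("top","side","wrist"):
    s=env.state();im,dp=env.read_camera(n);c=env.get_calibration(n);d[n]=(im,dp,c,s)
    cv2.imwrite(f"pics/{n}0.png",im[:,:,::-1])
    print(n,c)
pickle.dump(d,open("d0.pkl","wb"));print(s)
a=np.hstack([d["top"][0],d["side"][0]]);cv2.imwrite("pics/both.png",cv2.resize(a,(800,300),interpolation=cv2.INTER_AREA)[:,:,::-1])
E
```

```text
pics
top {'intrinsics': array([[451.128,   0.   , 257.811],
       [  0.   , 451.128, 192.82 ],
       [  0.   ,   0.   ,   1.   ]]), 'cam_to_world': array([[  -0.02 ,    0.996,   -0.082,  455.893],
       [  -0.999,   -0.023,   -0.027, -223.052],
       [  -0.029,    0.082,    0.996,  919.095],
       [   0.   ,    0.   ,    0.   ,    1.   ]])}
side {'intrinsics': array([[428.93 ,   0.   , 258.278],
       [  0.   , 428.93 , 190.229],
       [  0.   ,   0.   ,   1.   ]]), 'cam_to_world': array([[   0.902,    0.385,   -0.196,  349.727],
       [  -0.432,    0.802,   -0.412, -575.621],
       [  -0.001,    0.456,    0.89 ,  850.12 ],
       [   0.   ,    0.   ,    0.   ,    1.   ]])}
wrist {'intrinsics': array([[297.319,   0.   , 250.826],
       [  0.   , 297.319, 191.073],
       [  0.   ,   0.   ,   1.   ]]), 'T_tool_cam': array([[ 0.   ,  0.969,  0.247, 69.017],
       [ 1.   , -0.   , -0.   ,  0.449],
       [-0.   ,  0.247, -0.969, 19.914],
       [ 0.   ,  0.   ,  0.   ,  1.   ]])}
{'t': 0.1, 'joints': array([-1.402,  0.492,  1.559, -0.   ,  1.092, -0.106]), 'qvel': array([-0.001, -0.001, -0.   , -0.   ,  0.001, -0.001]), 'tau': array([  0.004, -61.362, -25.86 ,   0.07 ,   0.047,  -0.   ]), 'eef_pos': array([ 169.625, -601.519,  404.221]), 'tcp_rot': array([-3.141, -0.   ,  0.275]), 'ft_force': array([-0.191,  0.1  ,  0.423]), 'moment': array([ 0.002, -0.046,  0.02 ]), 'grip_force': 0.0, 'opening': 0.9997087498280027}
```

View pics/top0.png

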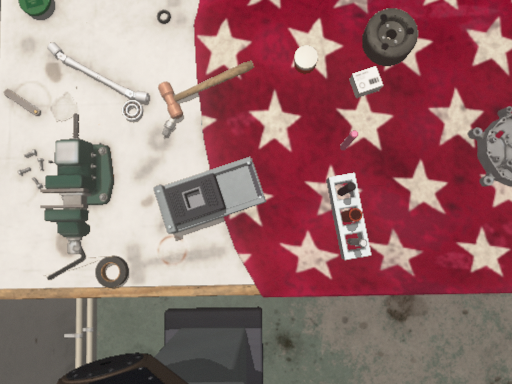

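View pics/side0.png

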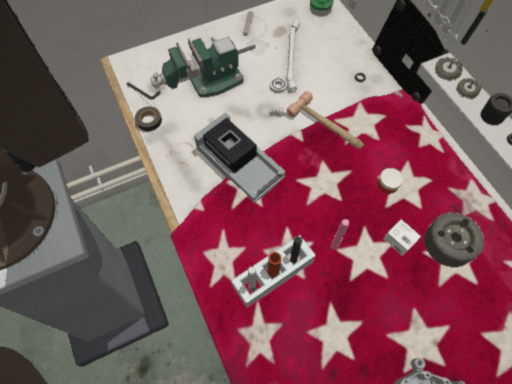

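The top view shows the dock and pack with the recess at about (193,198), and the stand at about (348,216). The stand holds the black pen at (346,187), the red pipe at (351,214) and the steel drift near (357,242). Next I'll measure these from depth points.

```bash
cat > h.py <<'E'
import numpy as np,cv2,pickle
np.set_printoptions(precision=2,suppress=True)
def cloud(dp,c):
    K=c["intrinsics"];T=c["cam_to_world"];v,u=np.mgrid[:384,:512]
    P=np.stack([(u-K[0,2])/K[0,0]*dp,-(v-K[1,2])/K[1,1]*dp,-dp,np.ones_like(dp)],-1)
    return (P@T.T)[...,:3]
def ray(c,u,v,z):
    K=c["intrinsics"];T=c["cam_to_world"];d=T[:3,:3]@np.array([(u-K[0,2])/K[0,0],-(v-K[1,2])/K[1,1],-1])
    o=T[:3,3];return o+d*(z-o[2])/d[2]
E
python3 - <<'E'
from h import *
d=pickle.load(open("d0.pkl","rb"))
tiles=[]
for n,boxes in(("top",[(315,160,70,105),(145,140,130,105)]),("side",[(225,225,100,85),(185,105,110,100)])):
    im,dp,c,_=d[n];W=cloud(dp,c)
    for (x,y,w,h),(lo,hi),nm in zip(boxes,[(50,60),(61,71)],["stand","pack"]):
        S=W[y:y+h,x:x+w];m=((S[...,2]>lo)&(S[...,2]<hi)&(dp[y:y+h,x:x+w]>0)).astype(np.uint8)
        k,l,st,_=cv2.connectedComponentsWithStats(m);b=[i for i in np.argsort(-st[1:,4])+1][:2]
        for i in b:
            if st[i,4]<40: continue
            p=S[l==i];r=cv2.minAreaRect(p[:,:2].astype(np.float32));print(n,nm,st[i,4],np.median(p[:,2]),r)
        m2=(S[...,2]>75)&(S[...,2]<160)
        k,l,st,cen=cv2.connectedComponentsWithStats(m2.astype(np.uint8))
        for i in range(1,k):
            if st[i,4]>5:
                p=S[l==i];print("  tall",cen[i]+[x,y],st[i,4],np.percentile(p[:,2],95),np.median(p[p[:,2]>p[:,2].max()-8],0),im[y:y+h,x:x+w][l==i].mean(0))
        t=cv2.resize(im[y:y+h,x:x+w],(400,300),interpolation=cv2.INTER_CUBIC);tiles.append(t)
cv2.imwrite("pics/crops.png",np.vstack([np.hstack(tiles[:2]),np.hstack(tiles[2:])])[:,:,::-1])
E
```

```text
top stand 1326 55.376783590115565 ((480.65655517578125, -372.64739990234375), (159.95750427246094, 50.70476150512695), 9.217168807983398)
  tall [348.55 186.97] 109 132.63009688250526 [ 529.3  -364.64  130.16] [67.41 54.99 54.35]
  tall [353.29 214.41] 150 117.0047252313946 [ 480.76 -373.89  115.05] [111.68  57.93  48.04]
  tall [359.55 241.89] 99 137.13899602246343 [ 431.78 -379.09  135.54] [146.22 138.99 135.17]
top pack 1688 66.6209028591594 ((519.538818359375, -75.94692993164062), (70.22544860839844, 100.50715637207031), 17.329679489135742)
side stand 1193 55.44891914221944 ((479.5589599609375, -370.66571044921875), (160.5138397216797, 50.8905029296875), 9.19107437133789)
  tall [296.71 244.93] 140 131.79834054451734 [ 527.68 -363.44  130.02] [54.07 52.76 51.25]
  tall [274.43 261.03] 210 116.74839922107581 [ 479.85 -371.17  115.4 ] [102.43  52.43  38.65]
  tall [251.59 274.74] 119 136.54176342046048 [ 430.04 -378.96  135.49] [135.04 133.27 130.05]
side pack 1164 66.91538803273289 ((518.4822998046875, -74.55848693847656), (71.9986572265625, 102.06135559082031), 16.769325256347656)
```

View pics/crops.png

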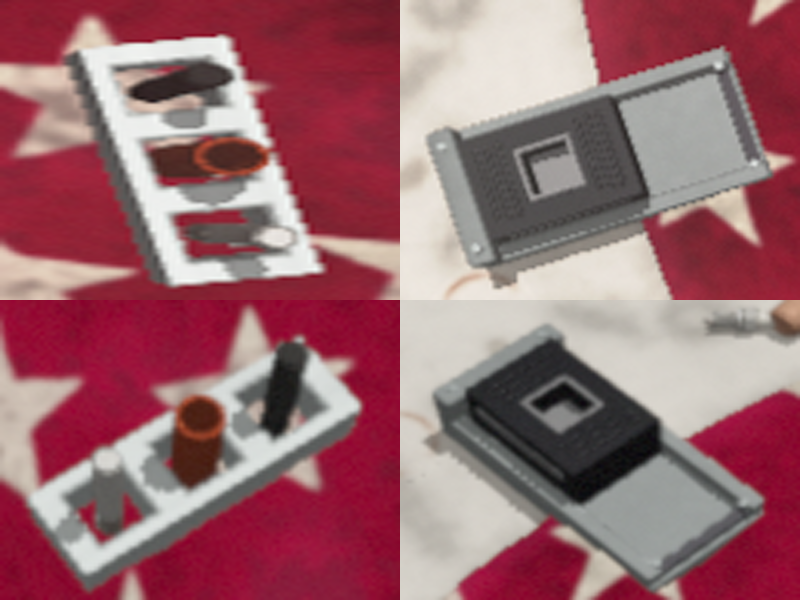

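The crops agree with the depth points:

| Item | Position (mm) | Yaw |
|---|---|---|
| Stand centre | (480, -371.7) | 9.2° |
| Drift in the near socket, metal top | (431, -379) | – |
| Pack and recess | (519, -75.3) | 17.1° |

The contact block is on the +y side. I'll move above the drift with the fingers closing along the stand's y axis.

carry_out([
  [0.045,-0.02,0,2,1],
  [0.09,-0.04,0,4,1],
  [0.135,-0.06,0,6.6,1],
  [0.18,-0.08,0,6.6,1],
  [0.225,-0.1,0.01,6.6,1],
  [0.27,-0.125,0.03,6.6,1],
  [0.3115,-0.143,0.05,6.6,1],
  [0.3115,-0.143,0.05,6.6,1],
  [0.3115,-0.143,0.05,6.6,1],
])

```text
t: 1.27
eef_pos: [430.5, -379.6, 354.8]
tcp_rot: [3.142, 0.0, 0.16]
ft_force: [-0.5, -0.8, 0.1]
opening: 0.998
grip_force: 0.0
```

```bash
cat >> h.py <<'E'
def wray(c,s,u,v,z):
    from scipy.spatial.transform import Rotation as R
    K=c["intrinsics"];T=c["T_tool_cam"];a=np.array([u-K[0,2],v-K[1,2]]);r=np.hypot(*a)+1e-9;th=r/K[0,0]
    dc=np.array([a[0]/r*np.sin(th),-a[1]/r*np.sin(th),-np.cos(th)])
    Rw=R.from_euler("xyz",s["tcp_rot"]).as_matrix();o=Rw@T[:3,3]+s["eef_pos"];d=Rw@T[:3,:3]@dc
    return o+d*(z-o[2])/d[2]
def wpix(c,s,P):
    from scipy.spatial.transform import Rotation as R
    K=c["intrinsics"];T=c["T_tool_cam"];Rw=R.from_euler("xyz",s["tcp_rot"]).as_matrix()
    p=T[:3,:3].T@(Rw.T@(np.array(P)-s["eef_pos"])-T[:3,3]);q=np.array([p[0],-p[1]]);th=np.arctan2(np.hypot(*q),-p[2])
    return q/np.hypot(*q)*th*K[0,0]+[K[0,2],K[1,2]]
E
python3 - <<'E'
from cell import env
from h import *
s=env.state();im,dp=env.read_camera("wrist");c=env.get_calibration("wrist")
pickle.dump((s,im,dp,c),open("w1.pkl","wb"));print(s["eef_pos"],s["tcp_rot"],s["joints"],s["t"])
for P in [(430.7,-379.4,135),(480,-371.7,115),(411,-408.6,55),(480,-371.7,55)]: print(P,wpix(c,s,P))
cv2.imwrite("pics/w1.png",cv2.resize(im,(768,576))[:,:,::-1])
E
```

```text
[ 430.55 -379.6   354.81] [3.14 0.   0.16] [-0.84  0.47  1.74 -0.    0.92  0.57] 1.275
(430.7, -379.4, 135) [249.8  215.64]
(480, -371.7, 115) [250.19 142.58]
(411, -408.6, 55) [275.91 212.29]
(480, -371.7, 55) [250.3  137.11]
```

View pics/w1.png

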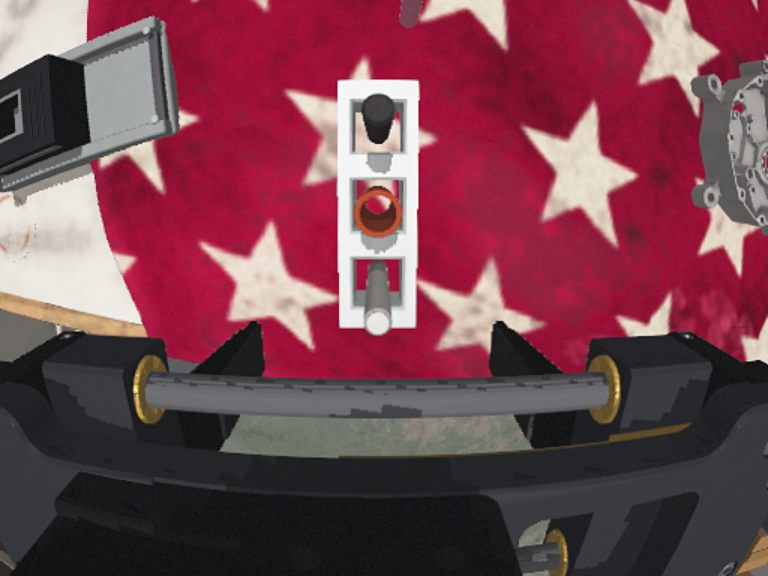

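The wrist view shows the drift's bright top at (377,321), centred between the fingers and matching the prediction. I'll descend and grip.

carry_out([
  [0,0,0.03,0,1],
  [0,0,0.06,0,1],
  [0,0,0.085,0,1],
  [0,0,0.102,0,1],
  [0,0,0.102,0,0.6],
  [0,0,0.102,0,0.3],
  [0,0,0.102,0,0],
  [0,0,0.102,0,0],
  [0,0,0.102,0,0],
  [0,0,0.102,0,0],
  [0,0,0.102,0,0],
])

```text
t: 2.7
eef_pos: [430.6, -379.4, 252.7]
tcp_rot: [-3.142, 0.0, 0.16]
ft_force: [0.2, 0.2, 0.2]
opening: 0.319
grip_force: 0.0
```

carry_out([
  [0,0,0,0,0],
  [0,0,0,0,0],
  [0,0,0,0,0],
  [0,0,0,0,0],
  [0,0,0,0,0],
  [0,0,0,0,0],
  [0,0,0,0,0],
])

```text
t: 3.58
eef_pos: [430.6, -379.4, 252.7]
tcp_rot: [3.142, 0.0, 0.16]
ft_force: [0.3, -0.6, -1.5]
opening: 0.137
grip_force: 30.0
```

carry_out([
  [0,0,-0.03,0,0],
  [0,0,-0.07,0,0],
  [0,0,-0.11,0,0],
  [0.02,-0.04,-0.11,-2,0],
  [0.04,-0.085,-0.11,-4,0],
  [0.065,-0.135,-0.11,-6,0],
  [0.09,-0.185,-0.11,-7.9,0],
  [0.11,-0.235,-0.11,-7.9,0],
  [0.125,-0.27,-0.11,-7.9,0],
  [0.1355,-0.286,-0.11,-7.9,0],
  [0.1355,-0.286,-0.11,-7.9,0],
  [0.1355,-0.286,-0.11,-7.9,0],
])

```text
t: 5.08
eef_pos: [518.9, -76.3, 362.6]
tcp_rot: [3.141, 0.0, 0.297]
ft_force: [0.4, -0.8, -1.3]
opening: 0.143
grip_force: 30.0
```

```bash
python3 - <<'E'
from cell import env
from h import *
t=[]
s=env.state();print(s["eef_pos"],s["tcp_rot"],s["ft_force"],s["opening"])
for n in("side","wrist"):
    im,dp=env.read_camera(n);c=env.get_calibration(n)
    pickle.dump((s,im,dp,c),open(f"{n}2.pkl","wb"))
    b=(150,60,200,150) if n=="side" else (150,120,200,150)
    t.append(cv2.resize(im[b[1]:b[1]+b[3],b[0]:b[0]+b[2]],(400,300),interpolation=cv2.INTER_CUBIC))
    if n=="wrist":
        print(wpix(c,s,(519,-75.3,66)), wpix(c,s,(s["eef_pos"][0],s["eef_pos"][1],115)))
cv2.imwrite("pics/a2.png",np.hstack(t)[:,:,::-1])
E
```

```text
[518.87 -76.33 362.6 ] [3.14 0.   0.3 ] [ 0.4  -0.79 -1.29] 0.1426333603550146
[249.21 189.15] [250.1  204.41]
```

View pics/a2.png

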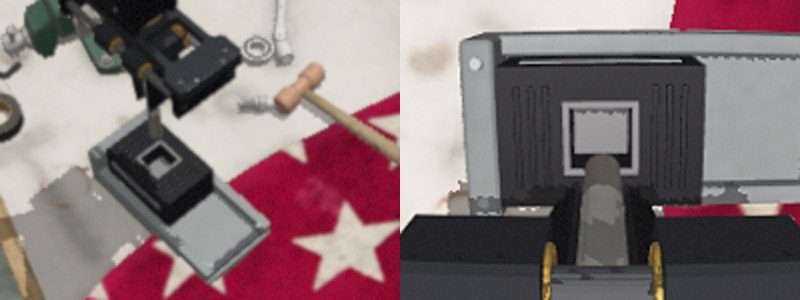

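The recess (mouth centre about (250.3,189) in wrist pixels) and the drift tip line up to within about 1 mm. I'll lower the drift into the recess.

carry_out([
  [0,0,0.025,0,0],
  [0,0,0.045,0,0],
  [0,0,0.055,0,0],
  [0,0,0.062,0,0],
  [0,0,0.066,0,0],
  [0,0,0.066,0,0],
])

```text
t: 5.92
eef_pos: [519.0, -75.6, 296.8]
tcp_rot: [3.141, -0.0, 0.297]
ft_force: [-0.4, -0.1, -1.2]
opening: 0.142
grip_force: 30.0
```

carry_out([
  [0,0,0.003,0,0],
  [0,0,0.006,0,0],
  [0,0,0.009,0,0],
  [0,0,0.012,0,0],
  [0,0,0.013,0,0],
  [0,0,0.013,0,0],
])

```text
t: 6.68
eef_pos: [519.0, -75.5, 283.8]
tcp_rot: [3.141, -0.0, 0.298]
ft_force: [0.3, 0.4, 3.0]
opening: 0.141
grip_force: 30.0
```

carry_out([
  [0,0,0.001,0,0],
  [0,0,0.002,0,0],
  [0,0.004,0.002,0,0],
  [0,0.007,0.002,0,0],
  [0,0.009,0.002,0,0],
  [0,0.011,0.002,0,0],
  [0,0.013,0.002,0,0],
  [0,0.015,0.002,0,0],
  [0,0.015,0.002,0,0],
])

```text
t: 7.8
eef_pos: [523.4, -90.0, 281.8]
tcp_rot: [3.141, -0.0, 0.297]
ft_force: [1.0, 1.6, 4.5]
opening: 0.139
grip_force: 30.0
```

carry_out([
  [0,0.003,0,0,0],
  [0,0.006,0,0,0],
  [0,0.009,0,0,0],
  [0,0.012,0,0,0],
  [0,0.015,0,0,0],
  [0,0.018,0,0,0],
  [0,0.021,0,0,0],
  [0,0.021,0,0,0],
])

```text
t: 8.8
eef_pos: [529.6, -110.3, 281.7]
tcp_rot: [3.141, -0.0, 0.297]
ft_force: [1.1, 0.4, 4.6]
opening: 0.139
grip_force: 30.0
```

```bash
cat > pk.py <<'E'
from cell import env
from h import *
import sys
s=env.state();print(s["eef_pos"],s["ft_force"],s["opening"])
t=[]
for n in("top","side"):
    im,dp=env.read_camera(n);c=env.get_calibration(n);W=cloud(dp,c)
    m=(abs(W[...,2]-66.5)<3)&(abs(W[...,0]-529)<75)&(abs(W[...,1]+105)<100)&(im.max(-1)<110)
    k,l,st,_=cv2.connectedComponentsWithStats(m.astype(np.uint8));i=np.argmax(st[1:,4])+1
    p=W[l==i][:,:2]-[519,-75.3];ax=np.array([.294,-.956]);q=p@ax
    print(n,st[i,4],"travel from leading edge",np.percentile(q,99.5)-50,"trailing",np.percentile(q,.5)+50)
    t.append(cv2.resize(im[80:260,120:360],(400,300)))
cv2.imwrite(f"pics/{sys.argv[1]}.png",np.hstack(t)[:,:,::-1])
E
python3 pk.py p1
```

```text
[ 529.6  -110.27  281.75] [1.07 0.39 4.61] 0.13889821759090737
top 99 travel from leading edge 35.94399455377648 trailing 108.96839446663529
side 716 travel from leading edge 34.81306275892986 trailing 34.40860063995514
```

carry_out([
  [0,0.003,0,0,0],
  [0,0.006,0,0,0],
  [0,0.009,0,0,0],
  [0,0.012,0,0,0],
  [0,0.015,0,0,0],
  [0,0.018,0,0,0],
  [0,0.021,0,0,0],
  [0,0.024,0,0,0],
  [0,0.027,0,0,0],
  [0,0.027,0,0,0],
])

```text
t: 10.15
eef_pos: [537.4, -136.0, 281.7]
tcp_rot: [3.141, 0.0, 0.297]
ft_force: [-0.0, 1.3, 3.4]
opening: 0.139
grip_force: 30.0
```

```bash
python3 pk.py p2
```

```text
[ 537.42 -136.02  281.69] [-0.    1.25  3.42] 0.1391449946834629
top 39 travel from leading edge 60.84747242140831 trailing 146.52903430344236
side 720 travel from leading edge 59.32341240243673 trailing 58.895480893324844
```

View pics/p2.png

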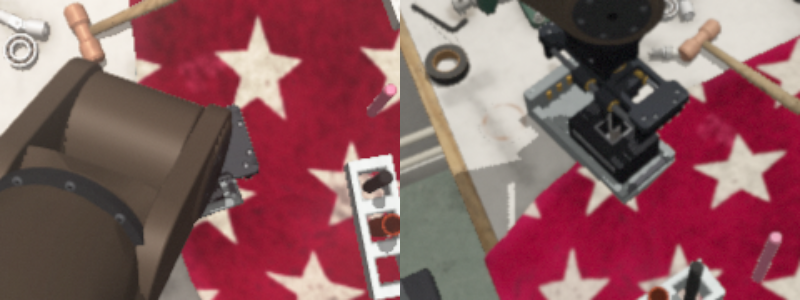

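The pack is out by about 59 mm with the button still held. I'll lift straight out and go back over the socket.

carry_out([
  [0,0,-0.01,0,0],
  [0,0,-0.025,0,0],
  [0,0,-0.05,0,0],
  [0,0,-0.082,0,0],
  [-0.03,0.035,-0.082,2,0],
  [-0.065,0.075,-0.082,4,0],
  [-0.1,0.115,-0.082,6,0],
  [-0.13,0.155,-0.082,7.9,0],
  [-0.16,0.185,-0.082,7.9,0],
  [-0.173,0.2015,-0.082,7.9,0],
  [-0.173,0.2015,-0.082,7.9,0],
  [-0.173,0.2015,-0.082,7.9,0],
])

```text
t: 11.75
eef_pos: [431.5, -378.2, 363.9]
tcp_rot: [-3.141, 0.0, 0.16]
ft_force: [0.6, 0.6, -1.2]
opening: 0.138
grip_force: 30.0
```

```bash
python3 - <<'E'
from cell import env
from h import *
t=[]
for n in("side","wrist"):
    s=env.state();im,dp=env.read_camera(n);c=env.get_calibration(n)
    b=(200,200,150,112) if n=="side" else (150,120,200,150)
    t.append(cv2.resize(im[b[1]:b[1]+b[3],b[0]:b[0]+b[2]],(400,300),interpolation=cv2.INTER_CUBIC))
    if n=="wrist":
        print(s["eef_pos"],s["tcp_rot"],wpix(c,s,(430.6,-379.6,55)), wpix(c,s,(s["eef_pos"][0],s["eef_pos"][1],115)))
    else:
        W=cloud(dp,c);m=(abs(W[...,2]-66.5)<3)&(abs(W[...,0]-529)<75)&(abs(W[...,1]+115)<90)&(im.max(-1)<110)
        q=(W[m][:,:2]-[519,-75.3])@np.array([.294,-.956]);print("travel",np.percentile(q,[1,99])+[50,-50])
        g=cv2.cvtColor(im,cv2.COLOR_RGB2HSV)
        f=(abs(W[...,0]-535)<9)&(abs(W[...,1]+132)<9);print("recess floor z",np.percentile(W[f][:,2],[2,10,25,50]))
cv2.imwrite("pics/a3.png",np.hstack(t)[:,:,::-1])
E
```

```text
Traceback (most recent call last):
IndexError: index -1 is out of bounds for axis 0 with size 0
```

```bash
python3 - <<'E'
from cell import env
from h import *
t=[]
for n in("top","wrist"):
    s=env.state();im,dp=env.read_camera(n);c=env.get_calibration(n)
    b=(140,110,240,180) if n=="top" else (150,120,200,150)
    t.append(cv2.resize(im[b[1]:b[1]+b[3],b[0]:b[0]+b[2]],(400,300),interpolation=cv2.INTER_CUBIC))
    if n=="wrist":
        print(s["eef_pos"],s["tcp_rot"],wpix(c,s,(430.6,-379.6,55)), wpix(c,s,(s["eef_pos"][0],s["eef_pos"][1],115)))
cv2.imwrite("pics/a3.png",np.hstack(t)[:,:,::-1])
E
```

```text
[ 431.67 -378.01  363.89] [-3.14 -0.    0.16] [251.68 188.06] [250.17 204.13]
```

View pics/a3.png

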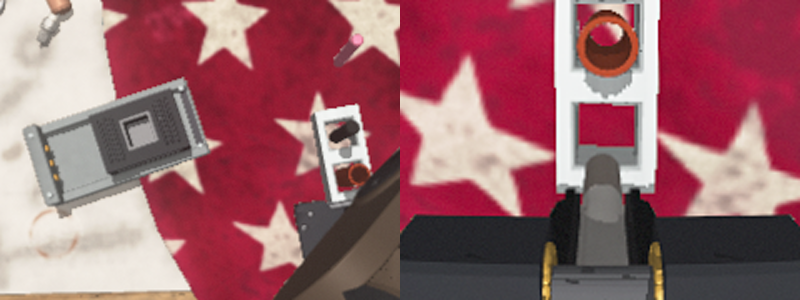

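The pack is out against its stop (top view), and the socket is clear and sits about 1.5 mm to the tool's +y side. I'll correct for that while descending.

carry_out([
  [-0.001,0.0015,0,0,0],
  [-0.001,0.0015,0.02,0,0],
  [-0.001,0.0015,0.045,0,0],
  [-0.001,0.0015,0.065,0,0],
  [-0.001,0.0015,0.085,0,0],
  [-0.001,0.0015,0.1,0,0],
  [-0.001,0.0015,0.106,0,0],
  [-0.001,0.0015,0.109,0,0],
  [-0.001,0.0015,0.109,0,0],
])

```text
t: 13.02
eef_pos: [430.4, -380.8, 255.1]
tcp_rot: [3.141, -0.0, 0.16]
ft_force: [0.7, 0.6, -1.5]
opening: 0.139
grip_force: 30.0
```

carry_out([
  [0,0,0.001,0,0],
  [0,0,0.001,0,0.2],
  [0,0,0.001,0,0.3],
  [0,0,0.001,0,0.5],
  [0,0,0.001,0,0.7],
  [0,0,0.001,0,0.9],
  [0,0,0.001,0,1],
  [0,0,0.001,0,1],
  [0,0,0.001,0,1],
  [0,0,0.001,0,1],
  [0,0,0.001,0,1],
  [0,0,0.001,0,1],
])

```text
t: 14.52
eef_pos: [430.3, -380.7, 253.8]
tcp_rot: [3.142, 0.0, 0.16]
ft_force: [0.7, -0.1, -0.2]
opening: 0.998
grip_force: 0.0
```

carry_out([
  [0,0,-0.02,0,1],
  [0,0,-0.06,0,1],
  [0,0,-0.1,0,1],
  [0,0,-0.14,0,1],
  [-0.04,0.04,-0.14,0,1],
  [-0.08,0.08,-0.14,0,1],
  [-0.1,0.12,-0.14,0,1],
  [-0.1,0.16,-0.14,0,1],
  [-0.1,0.2,-0.14,0,1],
  [-0.1,0.2,-0.14,0,1],
])

```text
t: 15.78
eef_pos: [363.1, -595.9, 392.7]
tcp_rot: [-3.141, 0.0, 0.158]
ft_force: [-0.2, 0.6, -0.1]
opening: 0.995
grip_force: 0.0
```

```bash
python3 - <<'E'
from cell import env
from h import *
t=[]
print(env.state()["eef_pos"],env.state()["t"])
for n in("top","side"):
    im,dp=env.read_camera(n);c=env.get_calibration(n);W=cloud(dp,c)
    t.append(cv2.resize(im[90:290,140:400],(400,300),interpolation=cv2.INTER_CUBIC))
    m=(np.hypot(W[...,0]-430.6,W[...,1]+379.6)<20)&(W[...,2]>75)
    if m.any(): print(n,m.sum(),np.percentile(W[m][:,2],95),np.median(W[m],0))
    m=(abs(W[...,2]-66.5)<3)&(abs(W[...,0]-529)<75)&(abs(W[...,1]+115)<90)&(im.max(-1)<110)
    if m.any():
        q=(W[m][:,:2]-[519,-75.3])@np.array([.294,-.956]);print("travel",np.percentile(q,[1,99])+[50,-50])
    f=(abs(W[...,0]-536)<8)&(abs(W[...,1]+132)<8)&(W[...,2]>20)
    if f.any():print("recess z",np.percentile(W[f][:,2],[2,10,30,50]))
cv2.imwrite("pics/a4.png",np.hstack(t)[:,:,::-1])
E
```

```text
[ 363.07 -595.94  392.7 ] 15.775
top 101 136.77616414079534 [ 431.65 -377.49  132.2 ]
travel [63.08 60.18]
recess z [41.95 42.81 43.59 44.28]
side 30 137.65790217339324 [ 431.91 -379.65  134.9 ]
travel [59.52 58.78]
recess z [42.77 43.14 44.16 44.96]
```

View pics/a4.png

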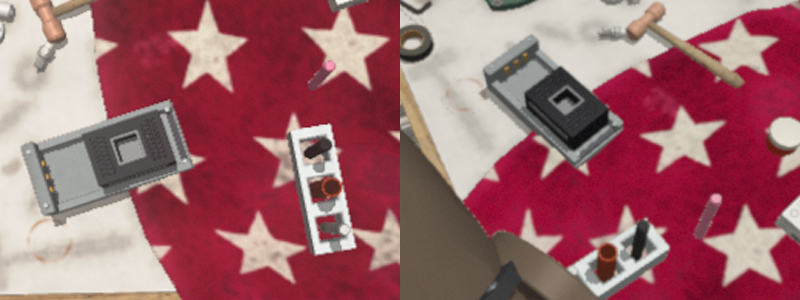

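The drift stands in its socket with its top at about 136 mm. The pack is out about 59 mm, and the recess floor reads 44 mm, so the button is up.

```bash
python3 -c "
from cell import env
print(env.job_done())"
```

```text
the job is handed in; nothing more can be done
None
```

The job is handed in: the cameras showed the pack fully out at about 59 mm, the button sprung up and the drift standing in its socket with the arm clear, but the judge returned no verdict.

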